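# Make up the freezer stack and set the quarantine box apart

## Robot

A 7-joint arm with a two-finger parallel gripper is mounted at the origin on a cart in front of the work surface, level with it; the furniture and walls round the work are solid. World frame = base frame: x ahead of the robot, y to its left, z up, the work surface at z = 0. Lengths are in m, angles in rad, forces in N, time in s.
With the tool pointing down it reaches from about 0.425 to 1.025 m from the base axis. Payload 9.4 kg.
Tool frame: the origin (TCP) lies midway between the tips of the shut fingers; the grasp point (between the pads) lies behind it (robot.tcp_to_grasp is the z of the grasp point in the tool frame, in m); z points along the fingers, y is the line along which they close (so a half turn about z gives the same grasp; the last joint's range is limited). The gripper opens to 85 mm and grips with 20 to 120 N. Pads are 22 mm wide; open, the fingers measure 114 mm over their backs; the gripper's body (76 mm by 85 mm) begins 54 mm behind the grasp point. The pads swing forward as they close: fully open they stand 13 mm farther back than shut.
Start: joints at [-1.369, 0.599, -0.003, 1.599, 0.002, 0.943, -0.08], TCP at [0.2, 0.697, 0.231] pointing down, gripper open.
Joint ranges: [-2.57, 2.57], [-0.35, 1.97], [-1.29, 1.29], [0.11, 2.56], [-1.05, 4.19], [0.11, 1.86], [-2.63, 2.63]. Speed limits (rad/s): [2.22, 2.22, 3.01, 3.01, 3.14, 3.14, 3.14].

## Interface

Orientations are given as a unit quaternion [w, x, y, z].
In Python, from rig import robot, get_image, sign_off, finder gives the robot as it stands.
- The arm moves only by the tool apply_moves, never from a script. Its argument "plan" is a list that holds one entry, the list of rows, each a list of 4 numbers: the shift along the tool's x, y, z in cm, then the turn about the tool's z in degrees. A call has 1 to 5 rows; each row shifts and turns the commanded pose from where the row before left it, along the tool's axes as they then stand; what a row does not reach is not made up. A row lasts 1/12 s, in which the tool goes at most 41.7 mm and 7.16 degrees, less where a joint would pass 70% of its speed; a pose out of reach is approached as far as the arm can. A call is refused whole if a number of a shift passes 4.17 or a number of a turn 7.16, either way. A call with a gripper value outside its range is refused whole. "fingers" is the opening, from -1 (shut) to 1 (fully open), set as the call begins (left out, the last holds). The fingers move at their own pace and stop on an object; "squeeze" is the grip in N (left out, the last holds). Time passes only in rows, so rows that do not move let the fingers close. It gives the time, the measured TCP pose, the force, the opening and the grip force at its end, in the units of the state.
- robot.read_state(): the state, without advancing time (a new reading comes with each control period).
- get_image(name): name is "side" or "top" or "wrist"; returns a dict with "pixels" (420x560x3 uint8, red, green, blue), "range_z" (420x560 float32, m along the optical axis (not along the pixel's ray), 0 where there is no reading), "intrinsics" (3x3 intrinsics, pixels), "origin" and "rotation" of the camera in the world. Camera axes: x right, y up, looking along -z (the intrinsics and any distortion apply to the point x, -y, -z); pixel columns grow to the right and rows downward; lengths in m; the calibration is good to about 2 mm. A picture is of the moment at which its call begins.
- sign_off(): hands the job in; it is judged then, once.
Trained networks look in the newest picture that a camera, given by its name, has taken for a name from the list of things; names that differ only in an ending like _2 or _b are one class to them, and where a whole thing is asked for, a point or a joint stands for the part that bears it (a point fixed in the world has none). Each returns a list of dicts, best first, with "confidence" (0 to 1); they miss things now and then, are a little off and sometimes report something else, mostly with a low value. They report only what shows in the picture. A call takes as long as a camera call.
- finder.silhouettes(name, camera): "pixels" (420x560 bool, what is visible of it) and "extent" ([left, top, width, height] in pixels, round what is visible of it).
The state is a dict: "t": time; "qpos": joint angles; "qd": joint speeds; "effort": joint torques, N m; "ee_pos": TCP position; "orientation": TCP orientation; "wrist_force": force on the tool from outside, world axes, zero at the start; "wrist_torque": the same for the moment, N m; "width": finger opening in m; "grip_force": force on a finger pad.
Only numpy, scipy, OpenCV 4.12 (cv2) and the standard library are available. Lean on these libraries where they do the work, as an engineer would, in place of code of your own. Each camera call takes 0.05 s, during which the arm holds its last target. There are 200 camera calls.

## Task

Make up the freezer stack on the orange stand: the red vial box at the bottom, the blue box on it and the white lid on top; the yellow box is for quarantine and goes alone on the green stand. Seat each one squarely, with its foot fully home in the rim below, let go of everything, and do not shift the amber bottle, the oil vial, the foam plug or the timer.

Things in the scene. Friction and masses are not known exactly. Their poses are not given: they have to be found in the camera images.
- red_box: red plastic box of white-capped vials, loose, 80-170 g. 84 mm along x, 56 along y (grip across this), 40 high. Walls z = 5 to 40 mm; under them a stepped foot, 73 x 45 mm, lowest 2 mm 69 x 41. Open top: rim, inside 78 x 50 mm, vials end 9 mm below it; the next foot nests in it, origin then 35 mm above this one, x axes parallel, either way round. Origin: centre of underside of foot, z up.
- blue_box: blue plastic box of white-capped vials, loose, 80-170 g. 84 mm along x, 56 along y (grip across this), 40 high. Walls z = 5 to 40 mm; under them a stepped foot, 73 x 45 mm, lowest 2 mm 69 x 41. Open top: rim, inside 78 x 50 mm, vials end 9 mm below it; the next foot nests in it, origin then 35 mm above this one, x axes parallel, either way round. Origin: centre of underside of foot, z up.
- yellow_box: yellow plastic box of white-capped vials, loose, 80-170 g. 84 mm along x, 56 along y (grip across this), 40 high. Walls z = 5 to 40 mm; under them a stepped foot, 73 x 45 mm, lowest 2 mm 69 x 41. Open top: rim, inside 78 x 50 mm, vials end 9 mm below it; the next foot nests in it, origin then 35 mm above this one, x axes parallel, either way round. Origin: centre of underside of foot, z up.
- lid: white plastic lid, loose, 40-85 g: plate 84 mm (x) x 56 mm (y), z = 5 to 13 mm, with a foot like the boxes' beneath (5 mm deep, 73 x 45 mm) and a black grip bar on top in the middle: 44 mm along x, 16 mm wide along y (grip across this), up to z = 42 mm. Seated on a box, its origin is 35 mm above the box's, x axes parallel, either way round. Origin: centre of underside of foot, z up.
- orange_stand: low orange plastic stand fixed to the table: base 92 (x) x 64 (y) x 6 mm, on it a rim of outline 84 x 56, inside 78 x 50 mm, top 14 mm above the table. A seated box rests on the rim, foot inside: the box's origin is 9 mm above the stand's, x axes parallel, either way round. Origin: centre of underside, z up.
- green_stand: low green plastic stand fixed to the table: base 92 (x) x 64 (y) x 6 mm, on it a rim of outline 84 x 56, inside 78 x 50 mm, top 14 mm above the table. A seated box rests on the rim, foot inside: the box's origin is 9 mm above the stand's, x axes parallel, either way round. Origin: centre of underside, z up.
- media_bottle: bystander: amber bottle with blue cap, 52 mm across, 104 mm high, loose. Origin: centre of its underside.
- oil_vial: bystander: small vial of yellow oil with white cap, 28 mm across, 57 mm high, loose. Origin: centre of its underside.
- foam_plug: bystander: black round foam plug, 41 mm across, 21 mm high, loose. Origin: centre of its underside.
- bench_timer: bystander: white bench timer, 42 x 66 mm, 50 mm high, loose. Origin: centre of its underside.

How it is judged:
By the outcome, as a careful person would: the job done as asked, in the order asked, and still so for the second after the job is handed in, with the robot touching nothing.
It also fails if it takes over 112 s, if anything falls off the work surface, if the arm or the gripper's body presses on something with over 40 N, if the wrist force passes 120 N, or if a joint passes its speed limit or range.

## Working session

There is one attempt and no reset: what is moved stays moved. The work goes in short steps, Python scripts to look and compute and a tool call to move; the robot and the scene stay as the last step left them, time stands still between calls to the robot, and variables do not carry over. Pictures are saved under pics/ and viewed, at most 14 in all, crops included, and the job is handed in when it is done.

Besides the shell and the picture viewer there is one more tool, called after ">>>" by a JSON object that holds its "name" and its "arguments". apply_moves: Moves the arm, as the interface text tells. Its arguments: {"type":"object","properties":{"plan":{"type":"array"},"fingers":{"type":"number"},"squeeze":{"type":"number"}},"required":["plan"]}

```bash
ls; mkdir -p pics
python3 - <<'E'
from rig import robot,get_image
import cv2
for k,v in robot.read_state().items(): print(k,v)
print(robot.tcp_to_grasp,[a for a in dir(robot) if a[0]!='_'])
for n in("side","top"):
    d=get_image(n); cv2.imwrite(f"pics/{n}0.png",d["pixels"][:,:,::-1]); print(n,d["intrinsics"],d["origin"],d["rotation"],d.keys())
E
```

```text
pics
t 0.0
qpos [-1.36867989  0.60014515 -0.00252367  1.6001287   0.00180699  0.94290227
 -0.07981916]
qd [-0.00180567  0.00116657 -0.0005534  -0.00068957  0.00071754  0.00022466
 -0.00100186]
effort [-3.09723682e-04 -7.76463246e+01  1.56469747e+00 -2.58009231e+01
  1.23032561e-02  9.00067796e-03  2.30835280e-05]
ee_pos [0.19943268 0.69653903 0.2304032 ]
orientation [-2.94152954e-05  1.38943546e-01  9.90299988e-01 -7.90267669e-04]
wrist_force [0.63725699 0.32325973 0.12975893]
wrist_torque [ 0.03954592 -0.02196278  0.01699513]
grip_force 0.0
width 0.08527968360510083
-0.0187 ['IKError', 'read_state', 'tcp_to_grasp']
side [[428.68974387   0.         281.86031501]
 [  0.         428.68974387 210.17764664]
 [  0.           0.           1.        ]] [0.40889028 0.71381797 0.62913797] [-0.06554204 -0.03259506  0.43378055  0.89804022] dict_keys(['pixels', 'range_z', 'intrinsics', 'origin', 'rotation'])
top [[405.38256927   0.         287.07270165]
 [  0.         405.38256927 209.60427135]
 [  0.           0.           1.        ]] [ 0.35822568 -0.0188638   1.18100203] [ 0.71197191  0.0455941  -0.05243854 -0.69876131] dict_keys(['pixels', 'range_z', 'intrinsics', 'origin', 'rotation'])
```

View pics/top0.png

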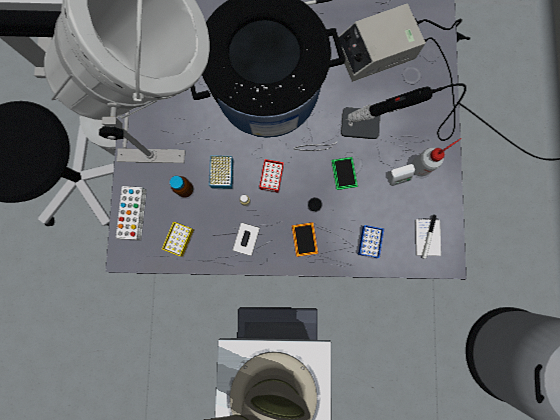

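View pics/side0.png

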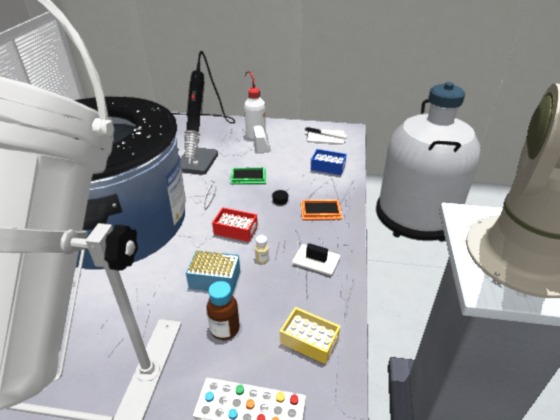

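Both views show everything: top px yellow (178,238), lid (246,239), orange stand (305,239), blue (370,241), red (271,176), green stand (344,173), bottle (180,186), vial (244,200), foam (315,204), timer (400,174). Now I'll measure poses.

```bash
cat > h.py <<'E'
import numpy as np, cv2
from scipy.spatial.transform import Rotation as R
from rig import robot,get_image,finder
def rot(d):
    q=np.asarray(d["rotation"],float)
    return q if q.shape==(3,3) else R.from_quat(q[[1,2,3,0]]).as_matrix()
def cloud(d):
    z=d["range_z"].astype(float); K=np.asarray(d["intrinsics"]); v,u=np.mgrid[:z.shape[0],:z.shape[1]]
    p=np.stack([(u-K[0,2])/K[0,0]*z,-(v-K[1,2])/K[1,1]*z,-z],-1)
    w=p@rot(d).T+np.asarray(d["origin"]); w[z<=0]=np.nan
    return w
def ray(d,uv,h):
    "pixels -> world at height h"
    K=np.asarray(d["intrinsics"]); uv=np.atleast_2d(uv).astype(float)
    r=np.c_[(uv[:,0]-K[0,2])/K[0,0],-(uv[:,1]-K[1,2])/K[1,1],-np.ones(len(uv))]@rot(d).T
    o=np.asarray(d["origin"]); return o+r*((h-o[2])/r[:,2])[:,None]
def rect(xy):
    (c,(w,h),a)=cv2.minAreaRect(np.asarray(xy,np.float32))
    if w<h: w,h,a=h,w,a+90
    return np.array(c),w,h,(a+90)%180-90
def tool():
    s=robot.read_state(); q=np.asarray(s["orientation"]); return np.asarray(s["ee_pos"]),R.from_quat(q[[1,2,3,0]]).as_matrix(),s
E
python3 - <<'E'
from h import *
N="red_box blue_box yellow_box lid orange_stand green_stand media_bottle oil_vial foam_plug bench_timer".split()
for cam in("top","side"):
    d=get_image(cam); w=cloud(d)
    print(cam,"table z",np.nanmedian(w[230:260,330:345,2]) if cam=="top" else '')
    for n in N:
        L=finder.silhouettes(n,cam)
        if not L: print(n,"none");continue
        m=L[0]["pixels"]; p=w[m]; p=p[~np.isnan(p[:,0])]
        zt=np.percentile(p[:,2],90); 
        t=p[p[:,2]>zt-.012] if 'stand' not in n else p
        c,a,b,an=rect(t[:,:2])
        # pure pixel/known height
        print(f"{n:13s} {L[0]['confidence']:.2f} n{len(L)} px{m.sum()} z90 {zt:.3f} c {c.round(4)} {a*1e3:.0f}x{b*1e3:.0f} ang {an:.1f}")
d=get_image("top");w=cloud(d)
print("tall z>0.12 map (rows x .. )")
for x in np.arange(.35,.95,.05):
    print(f"{x:.2f}",*[f"{np.nan_to_num(np.nanmax(np.append(w[(abs(w[...,0]-x)<.025)&(abs(w[...,1]-y)<.025)][:,2],-1))):5.2f}" for y in np.arange(.5,-.55,-.05)])
E
```

```text
top table z 0.0005268530435560415
red_box none
blue_box      0.90 n1 px691 z90 0.040 c [ 0.4332 -0.2687] 84x56 ang -10.5
yellow_box    0.58 n1 px668 z90 0.040 c [0.4298 0.2793] 83x56 ang -19.6
lid           0.86 n1 px569 z90 0.042 c [0.435  0.0874] 43x16 ang -15.5
orange_stand  0.91 n1 px707 z90 0.014 c [ 0.4379 -0.0821] 93x65 ang 9.2
green_stand   0.81 n1 px614 z90 0.014 c [ 0.6336 -0.1971] 88x63 ang 10.4
media_bottle  0.87 n2 px383 z90 0.106 c [0.5787 0.272 ] 35x33 ang -88.5
oil_vial      0.47 n1 px85 z90 0.060 c [0.5457 0.0932] 18x17 ang 1.3
foam_plug     0.51 n1 px141 z90 0.024 c [ 0.5384 -0.1094] 35x35 ang 2.5
bench_timer   0.66 n1 px373 z90 0.052 c [ 0.6343 -0.3596] 68x26 ang -72.8
side table z 
red_box       0.61 n2 px1208 z90 0.037 c [0.6165 0.0198] 86x59 ang -10.3
blue_box      0.66 n1 px742 z90 0.037 c [ 0.4316 -0.2678] 85x62 ang -10.0
yellow_box    0.60 n1 px2197 z90 0.038 c [0.4277 0.2807] 85x58 ang -20.3
lid           0.94 n2 px1000 z90 0.039 c [0.4327 0.0896] 44x18 ang -16.7
orange_stand  0.58 n1 px793 z90 0.011 c [ 0.4346 -0.0828] 95x72 ang 10.0
green_stand   0.65 n1 p
[... 1183 characters left out ...]
.02  0.02  0.02  0.05  0.06  0.17  0.19  0.01
0.70  0.01  0.02  0.32  0.46  0.45  0.50  0.36  0.01  0.24  0.24  0.24  0.01  0.01  0.01  0.02  0.01  0.01  0.01  0.14  0.19  0.17
0.75  0.32  0.37  0.48  0.49  0.46  0.54  0.37  0.25  0.25  0.26  0.25  0.25  0.24  0.01  0.03  0.03  0.02  0.01  0.01  0.08  0.02
0.80  0.37  0.41  0.50  0.50  0.25  0.55  0.35  0.32  0.25  0.25  0.26  0.26  0.25  0.01  0.07  0.12  0.17  0.21  0.24  0.24  0.20
0.85  0.37  0.41  0.50  0.50  0.24  0.29  0.33  0.32  0.25  0.20  0.21  0.26  0.25  0.24  0.02  0.02  0.01  0.00  0.01  0.01  0.01
0.90  0.37  0.38  0.38  0.23  0.28  0.33  0.34  0.32  0.25  0.20  0.20  0.26  0.25  0.24  0.06  0.06  0.01  0.01  0.01  0.01  0.01
```

>>> {"name": "apply_moves", "arguments": {"plan": [[[-2.9, -2.7, 0, 0], [-2.9, -2.7, 0, 0], [-2.9, -2.7, 0, 0], [-2.9, -2.7, 0, 0], [-2.9, -2.7, 0, 0]]], "fingers": 1}}

```text
t: 1.67
ee_pos: [0.3025, 0.5257, 0.2314]
orientation: [0.0, 0.139, 0.99, 0.0]
wrist_force: [0.9, -0.1, -1.0]
width: 0.0853
grip_force: 0.0
```

>>> {"name": "apply_moves", "arguments": {"plan": [[[-2.9, -2.7, 0, 0], [-2.9, -2.7, 0, 0], [-2.9, -2.7, 0, 0], [-2.9, -2.7, 0, 0], [-2.9, -2.7, 0, 0]]]}}

```text
t: 2.08
ee_pos: [0.4048, 0.356, 0.2316]
orientation: [0.0, 0.139, 0.99, 0.0]
wrist_force: [1.2, 0.9, -0.0]
width: 0.0853
grip_force: 0.0
```

>>> {"name": "apply_moves", "arguments": {"plan": [[[-2.9, -2.7, 0, 0], [-2.9, -2.7, 0, 0], [-2.9, -2.7, 0, 0], [-2.9, -2.7, 0, 0], [-2.9, -2.7, 0, 0]]]}}

```text
t: 2.5
ee_pos: [0.5071, 0.1862, 0.2316]
orientation: [0.0, 0.139, 0.99, 0.0]
wrist_force: [0.4, 0.4, -0.6]
width: 0.0853
grip_force: 0.0
```

>>> {"name": "apply_moves", "arguments": {"plan": [[[-2.9, -2.7, 0, 0], [-2.9, -2.7, 0, 0], [-2.9, -2.7, 0, 0], [-2.0, -1.8, 0, 0], [0, 0, 0, -5.7]]]}}

```text
t: 2.92
ee_pos: [0.5848, 0.0566, 0.2315]
orientation: [0.001, 0.094, 0.996, -0.001]
wrist_force: [-0.4, 0.7, -0.0]
width: 0.0855
grip_force: 0.0
```

>>> {"name": "apply_moves", "arguments": {"plan": [[[0, 0, 0, 0], [0, 0, 0, 0]]]}}

```text
t: 3.08
ee_pos: [0.5817, 0.0635, 0.2313]
orientation: [-0.0, 0.091, 0.996, 0.0]
wrist_force: [-0.8, -0.2, -0.0]
width: 0.0852
grip_force: 0.0
```

Run:
```python
from h import *
d=get_image("wrist"); cv2.imwrite("pics/w1.png",d["pixels"][:,:,::-1]); w=cloud(d)
p,Rm,s=tool(); print(p,Rm.round(3),d["intrinsics"][0],(np.array(d["origin"])-p)@Rm, (Rm.T@rot(d)).round(3))
L=finder.silhouettes("red_box","wrist")
for l in L[:2]:
    q=w[l["pixels"]]; q=q[~np.isnan(q[:,0])]; zt=np.percentile(q[:,2],90); t=q[q[:,2]>zt-.01]; print(l["confidence"],l["extent"],zt,rect(t[:,:2]))
```

```text
[0.58150088 0.06412517 0.23129501] [[-0.984  0.18  -0.   ]
 [ 0.18   0.984  0.001]
 [ 0.     0.001 -1.   ]] [376.0971283    0.         280.41706386] [ 0.06880883 -0.00064496 -0.1424345 ] [[-0.001  0.962  0.272]
 [ 1.     0.001 -0.   ]
 [-0.001  0.272 -0.962]]
0.57 [207.3, 177.9, 65.0, 91.4] 0.039332499704721 (array([0.61669487, 0.01941114]), 0.08472234010696411, 0.056144099682569504, -8.875595092773438)
```

View pics/w1.png

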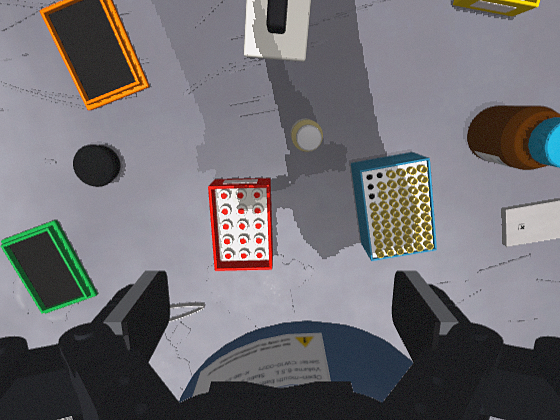

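Wrist view: red box at px (240,224), oil vial (306,135), orange stand (97,53), green stand (47,266); its depth is consistent with the top view. Getting stand poses and the move to red.

```bash
cat >> h.py <<'E'
def find(d,n,cam,band=.01,w=None):
    "best silhouette -> rect of points near its top"
    w=cloud(d) if w is None else w
    out=[]
    for l in finder.silhouettes(n,cam)[:1]:
        q=w[cv2.erode(l["pixels"].astype(np.uint8),np.ones((1,1)))>0]; q=q[~np.isnan(q[:,0])]
        zt=np.percentile(q[:,2],90); t=q[abs(q[:,2]-zt)<band]
        c,a,b,an=rect(t[:,:2]); print(f"{n} conf {l['confidence']:.2f} z {zt:.4f} c {c.round(4)} {a*1e3:.1f}x{b*1e3:.1f} ang {an:.1f}"); out.append((c,an,zt))
    return out[0] if out else None
def go(c,boxyaw,z):
    "offset for the tool (cm, deg) to centre c, closing axis = boxyaw+90"
    p,Rm,s=tool(); d=np.array([c[0],c[1],z])-p
    ty=np.degrees(np.arctan2(Rm[1,1],Rm[0,1])); t=(boxyaw+90-ty+90)%180-90
    a=np.radians(boxyaw+90); Ry=np.array([np.cos(a),np.sin(a),0])*(1 if abs((boxyaw+90-ty+180)%360-180)<90 else -1)
    Rx=np.cross(Ry,[0,0,-1])
    print("shift now",(Rm.T@d*100).round(2),"| turn",round(-t,2),"then shift",(100*Rx@d).round(2),(100*Ry@d).round(2),(-100*d[2]).round(2),"| dist cm",(100*np.linalg.norm(d)).round(1))
E
python3 - <<'E'
from h import *
d=get_image("wrist")
for n in("orange_stand","green_stand"): find(d,n,"wrist",.004)
r=find(d,"red_box","wrist",.006)
go((.6167,.0195),-9.5,.10); go((.6167,.0195),-9.5,.006)
E
```

```text
orange_stand conf 0.97 z 0.0130 c [ 0.4353 -0.0805] 84.2x56.7 ang 9.7
green_stand conf 0.82 z 0.0130 c [ 0.6339 -0.1958] 84.4x57.8 ang 9.5
red_box conf 0.71 z 0.0393 c [0.6169 0.0194] 84.4x56.0 ang -9.2
shift now [-4.24 -3.79 13.14] | turn -0.73 then shift -4.2 -3.84 13.14 | dist cm 14.3
shift now [-4.24 -3.79 22.54] | turn -0.73 then shift -4.2 -3.84 22.54 | dist cm 23.3
```

>>> {"name": "apply_moves", "arguments": {"plan": [[[0, 0, 0, -0.8], [-2.1, -1.9, 2.0, 0], [-2.1, -1.9, 2.0, 0], [0, 0, 4.0, 0], [0, 0, 4.0, 0]]]}}

```text
t: 3.8
ee_pos: [0.619, 0.0173, 0.1112]
orientation: [0.002, 0.084, 0.997, 0.0]
wrist_force: [0.1, 1.3, -1.1]
width: 0.0856
grip_force: 0.0
```

>>> {"name": "apply_moves", "arguments": {"plan": [[[0, 0, 3.5, 0], [0, 0, 3.0, 0], [0, 0, 1.0, 0], [0, 0, 0, 0]]]}}

```text
t: 4.13
ee_pos: [0.6156, 0.0191, 0.0339]
orientation: [-0.002, 0.082, 0.997, -0.0]
wrist_force: [-0.1, 0.8, -0.2]
width: 0.0854
grip_force: 0.0
```

Run:
```python
from h import *
d=get_image("wrist"); cv2.imwrite("pics/w2.png",d["pixels"][:,:,::-1])
find(d,"red_box","wrist",.006)
go((.6167,.0195),-9.5,.006)
```

```text
red_box conf 0.90 z 0.0395 c [0.6173 0.0191] 85.1x56.3 ang -9.0
shift now [0.1  0.03 3.12] | turn 0.05 then shift 0.1 0.03 3.12 | dist cm 3.1
```

>>> {"name": "apply_moves", "arguments": {"plan": [[[0, 0, 1.5, 0], [0, 0, 1.0, 0], [0, 0, 0.4, 0], [0, 0, 0, 0]]]}}

```text
t: 4.57
ee_pos: [0.6172, 0.019, 0.0076]
orientation: [0.0, 0.083, 0.997, 0.0]
wrist_force: [-0.2, 0.4, -0.2]
width: 0.0854
grip_force: 0.0
```

>>> {"name": "apply_moves", "arguments": {"plan": [[[0, 0, 0, 0], [0, 0, 0, 0], [0, 0, 0, 0], [0, 0, 0, 0], [0, 0, 0, 0]]], "fingers": -1, "squeeze": 30}}

```text
t: 4.98
ee_pos: [0.6175, 0.0189, 0.0082]
orientation: [0.001, 0.083, 0.997, 0.0]
wrist_force: [-1.5, 0.2, 5.5]
width: 0.0556
grip_force: 32.5
```

>>> {"name": "apply_moves", "arguments": {"plan": [[[0, 0, 0, 0], [0, 0, -0.5, 0], [0, 0, -1.5, 0], [0, 0, -3, 0], [0, 0, -3, 0]]]}}

```text
t: 5.4
ee_pos: [0.6161, 0.0189, 0.0875]
orientation: [-0.001, 0.083, 0.997, -0.0]
wrist_force: [-0.5, 0.0, -1.1]
width: 0.0554
grip_force: 32.3
```

>>> {"name": "apply_moves", "arguments": {"plan": [[[0, 0, -3, 0], [0, 0, -1, 0], [0, 0, 0, 0], [0, 0, 0, 0]]]}}

```text
t: 5.73
ee_pos: [0.617, 0.0189, 0.1274]
orientation: [0.0, 0.083, 0.997, 0.0]
wrist_force: [-0.5, 0.6, -2.0]
width: 0.0554
grip_force: 32.5
```

```bash
cat >> h.py <<'E'
def held(d,n):
    "rect of the held thing's top in tool coordinates (mm): centre x,y,z and angle of long axis to tool x"
    w=cloud(d); p,Rm,s=tool()
    L=finder.silhouettes(n,"wrist")
    if not L: print("no",n); return
    q=w[L[0]["pixels"]]; q=q[~np.isnan(q[:,0])]; q=(q-p)@Rm*1e3
    z0=np.percentile(q[:,2],8); t=q[abs(q[:,2]-z0)<5]; c,a,b,an=rect(t[:,:2])
    print(n,"held, tool frame mm",c.round(1),"top z",z0.round(1),f"{a:.1f}x{b:.1f} ang {an:.1f}", "x range",t[:,0].min().round(1),t[:,0].max().round(1),"y range",t[:,1].min().round(1),t[:,1].max().round(1))
E
python3 - <<'E'
from h import *
d=get_image("wrist"); cv2.imwrite("pics/w3.png",d["pixels"][:,:,::-1])
held(d,"red_box"); find(d,"orange_stand","wrist",.004)
print(tool()[2]["ee_pos"],tool()[2]["wrist_force"],tool()[2]["wrist_torque"])
go((.4353,-.081),9.7,.12)
E
```

```text
red_box held, tool frame mm [ 6.5 -0.1] top z -32.4 72.5x58.2 ang 0.8 x range -30.1 42.4 y range -29.1 29.1
orange_stand conf 0.88 z 0.0136 c [ 0.4763 -0.0783] 55.5x16.8 ang 81.0
[0.61611556 0.01889218 0.12564513] [ 0.20533418 -0.07074871 -1.46166618] [-0.08136591  0.01033323  0.01566289]
shift now [ 16.19 -12.83   0.62] | turn -19.16 then shift 19.51 -6.8 0.56 | dist cm 20.7
```

View pics/w3.png

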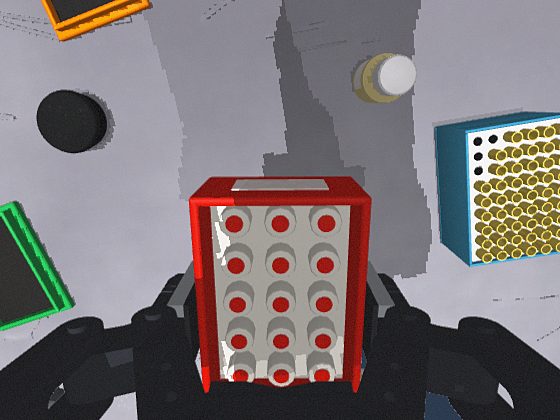

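>>> {"name": "apply_moves", "arguments": {"plan": [[[0, 0, 0, -6.4], [0, 0, 0, -6.4], [0, 0, 0, -6.4], [3.5, -1.2, 0, 0], [3.5, -1.2, 0, 0]]]}}

```text
t: 6.3
ee_pos: [0.5518, -0.0158, 0.1255]
orientation: [-0.001, -0.086, 0.996, 0.001]
wrist_force: [-0.5, -0.4, -2.0]
width: 0.0555
grip_force: 32.4
```

>>> {"name": "apply_moves", "arguments": {"plan": [[[3.5, -1.2, 0, 0], [3.5, -1.2, 0, 0], [3.5, -1.2, 0, 0], [2, -0.8, 0, 0], [0, 0, 0, 0]]]}}

```text
t: 6.72
ee_pos: [0.4303, -0.0834, 0.1262]
orientation: [-0.004, -0.083, 0.997, -0.0]
wrist_force: [-0.6, 0.5, -1.8]
width: 0.0555
grip_force: 32.4
```

>>> {"name": "apply_moves", "arguments": {"plan": [[[0, 0, 0, 0], [0, 0, 0, 0]]]}}

```text
t: 6.88
ee_pos: [0.4372, -0.0807, 0.1268]
orientation: [0.0, -0.085, 0.996, 0.0]
wrist_force: [0.2, 0.6, -0.1]
width: 0.0558
grip_force: 32.4
```

Run:
```python
from h import *
d=get_image("top"); find(d,"orange_stand","top",.004); 
d=get_image("wrist"); held(d,"red_box"); find(d,"lid","wrist",.006); find(d,"blue_box","wrist",.006)
go((.4353,-.081),9.7,.017)
```

```text
red_box held, tool frame mm [6.8 0.1] top z -31.5 71.7x56.5 ang -0.4 x range -28.9 42.8 y range -28.3 28.3
lid conf 0.90 z 0.0415 c [0.4323 0.0877] 44.1x17.2 ang -14.7
blue_box conf 0.89 z 0.0389 c [ 0.4332 -0.2467] 85.5x24.7 ang -1.9
shift now [ 0.17 -0.02 11.01] | turn 0.08 then shift 0.17 -0.01 11.01 | dist cm 11.0
```

>>> {"name": "apply_moves", "arguments": {"plan": [[[0.2, 0, 4, 0], [0, 0, 3.5, 0], [0, 0, 1.8, 0], [0, 0, 0.5, 0], [0, 0, 0, 0]]]}}

```text
t: 7.6
ee_pos: [0.434, -0.081, 0.0279]
orientation: [-0.002, -0.085, 0.996, 0.0]
wrist_force: [0.6, -0.6, -1.2]
width: 0.0556
grip_force: 32.5
```

>>> {"name": "apply_moves", "arguments": {"plan": [[[0, 0, 0.3, 0], [0, 0, 0.3, 0], [0, 0, 0.2, 0], [0, 0, 0, 0], [0, 0, 0, 0]]]}}

```text
t: 8.02
ee_pos: [0.4351, -0.0815, 0.0223]
orientation: [0.0, -0.085, 0.996, 0.0]
wrist_force: [-0.3, -0.2, 0.1]
width: 0.0556
grip_force: 32.5
```

Run:
```python
from h import *
p,Rm,s=tool();print(p,s["wrist_force"],s["wrist_torque"])
d=get_image("side"); cv2.imwrite("pics/s1.png",cv2.resize(d["pixels"][130:290,240:440,::-1],None,fx=3,fy=3))
```

```text
[ 0.43508761 -0.08145285  0.02234111] [-0.31255534 -0.18291211  0.13442461] [ 0.00829959 -0.02438422 -0.05088042]
```

View pics/s1.png

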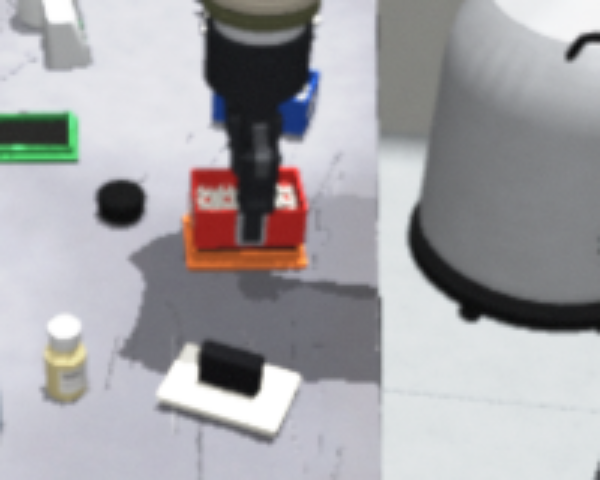

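Side crop: red box sits centred over the orange stand (px 250,250), just above the rim, so I'll lower it.

>>> {"name": "apply_moves", "arguments": {"plan": [[[0, 0, 0.2, 0], [0, 0, 0.2, 0], [0, 0, 0.1, 0], [0, 0, 0, 0], [0, 0, 0, 0]]]}}

```text
t: 8.48
ee_pos: [0.4348, -0.0814, 0.0172]
orientation: [-0.0, -0.085, 0.996, -0.0]
wrist_force: [0.4, -0.0, -0.9]
width: 0.0555
grip_force: 32.7
```

>>> {"name": "apply_moves", "arguments": {"plan": [[[0, 0, 0.1, 0], [0, 0, 0.1, 0], [0, 0, 0, 0], [0, 0, 0, 0]]]}}

```text
t: 8.82
ee_pos: [0.4349, -0.0815, 0.0169]
orientation: [0.001, -0.085, 0.996, -0.001]
wrist_force: [-3.5, 0.3, 36.5]
width: 0.0557
grip_force: 37.1
```

>>> {"name": "apply_moves", "arguments": {"plan": [[[0, 0, -0.2, 0], [0, 0, 0, 0]]]}}

```text
t: 8.98
ee_pos: [0.4349, -0.0815, 0.0176]
orientation: [0.0, -0.085, 0.996, -0.0]
wrist_force: [-0.3, -0.2, -1.5]
width: 0.0554
grip_force: 32.8
```

>>> {"name": "apply_moves", "arguments": {"plan": [[[0, 0, 0, 0], [0, 0, 0, 0], [0, 0, 0, 0], [0, 0, 0, 0], [0, 0, 0, 0]]], "fingers": 1}}

```text
t: 9.4
ee_pos: [0.4345, -0.0814, 0.0166]
orientation: [-0.0, -0.085, 0.996, 0.0]
wrist_force: [0.1, 0.4, 0.2]
width: 0.0855
grip_force: 0.0
```

>>> {"name": "apply_moves", "arguments": {"plan": [[[0, 0, -1, 0], [0, 0, -3, 0], [0, 0, -4, 0], [0, 0, -4, 0], [0, 0, 0, 0]]]}}

```text
t: 9.82
ee_pos: [0.4364, -0.0817, 0.142]
orientation: [0.003, -0.084, 0.996, -0.0]
wrist_force: [0.4, -0.8, -0.2]
width: 0.0854
grip_force: 0.0
```

Run:
```python
from h import *
d=get_image("wrist"); find(d,"red_box","wrist",.004); find(d,"blue_box","wrist",.006);find(d,"lid","wrist",.006)
d=get_image("top"); find(d,"blue_box","top",.006)
go((.4332,-.268),-10.3,.13)
```

```text
red_box conf 0.77 z 0.0485 c [ 0.4343 -0.0814] 84.0x56.0 ang 10.1
blue_box conf 0.56 z 0.0386 c [ 0.4324 -0.2579] 85.0x37.8 ang -8.4
lid conf 0.56 z 0.0415 c [0.4322 0.0879] 43.8x16.9 ang -15.4
blue_box conf 0.42 z 0.0414 c [ 0.4679 -0.2789] 56.7x23.3 ang 55.0
shift now [  3.24 -18.39   0.57] | turn 20.05 then shift -3.26 -18.38 0.58 | dist cm 18.7
```

>>> {"name": "apply_moves", "arguments": {"plan": [[[3.2, 0, 0, 0], [0, -3.7, 0, 0], [0, -3.7, 0, 0], [0, -3.7, 0, 0], [0, -3.7, 0, 0]]]}}

```text
t: 10.53
ee_pos: [0.4278, -0.2336, 0.1356]
orientation: [-0.001, -0.086, 0.996, 0.001]
wrist_force: [1.0, -0.2, -0.0]
width: 0.0855
grip_force: 0.0
```

>>> {"name": "apply_moves", "arguments": {"plan": [[[0, -3.6, 0, 0], [0, 0, 0, 6.8], [0, 0, 0, 6.8], [0, 0, 0, 6.5], [0, 0, 0, 0]]]}}

```text
t: 10.95
ee_pos: [0.4339, -0.2677, 0.1355]
orientation: [-0.001, 0.093, 0.996, 0.0]
wrist_force: [-0.9, 0.2, -0.5]
width: 0.0853
grip_force: 0.0
```

>>> {"name": "apply_moves", "arguments": {"plan": [[[0, 0, 0, 0]]]}}

```text
t: 11.03
ee_pos: [0.4341, -0.2675, 0.1358]
orientation: [-0.001, 0.088, 0.996, 0.0]
wrist_force: [0.3, 0.5, -0.6]
width: 0.0853
grip_force: 0.0
```

Run:
```python
from h import *
d=get_image("wrist"); r=find(d,"blue_box","wrist",.006); held(d,"blue_box")
go((.4332,-.2685),-10.3,.007); go(r[0],r[1],.007)
```

```text
blue_box conf 0.78 z 0.0394 c [ 0.4308 -0.2685] 84.1x56.1 ang -10.0
blue_box held, tool frame mm [ 3.1 -1.5] top z 96.6 84.0x56.1 ang -0.1 x range -38.9 45.1 y range -29.6 26.5
shift now [ 0.07 -0.1  12.94] | turn 0.15 then shift 0.09 -0.1 12.94 | dist cm 12.9
shift now [ 0.31 -0.14 12.94] | turn -0.13 then shift 0.33 -0.14 12.94 | dist cm 12.9
```

>>> {"name": "apply_moves", "arguments": {"plan": [[[0.3, -0.1, 3, 0], [0, 0, 4, 0], [0, 0, 3.5, 0], [0, 0, 1.6, 0], [0, 0, 0.7, 0]]]}}

```text
t: 11.6
ee_pos: [0.4301, -0.2676, 0.0062]
orientation: [-0.002, 0.089, 0.996, 0.001]
wrist_force: [-0.4, 0.2, 0.0]
width: 0.0854
grip_force: 0.0
```

>>> {"name": "apply_moves", "arguments": {"plan": [[[0, 0, 0, 0], [0, 0, 0, 0]]]}}

```text
t: 11.77
ee_pos: [0.4313, -0.2685, 0.0092]
orientation: [-0.0, 0.09, 0.996, 0.0]
wrist_force: [0.3, -0.4, 0.5]
width: 0.0857
grip_force: 0.0
```

>>> {"name": "apply_moves", "arguments": {"plan": [[[0, 0, 0, 0], [0, 0, 0, 0], [0, 0, 0, 0], [0, 0, 0, 0], [0, 0, 0, 0]]], "fingers": -1}}

```text
t: 12.18
ee_pos: [0.4315, -0.2692, 0.0101]
orientation: [0.001, 0.091, 0.996, -0.0]
wrist_force: [-1.0, -0.0, 6.1]
width: 0.0558
grip_force: 31.2
```

>>> {"name": "apply_moves", "arguments": {"plan": [[[0, 0, -0.5, 0], [0, 0, -1.5, 0], [0, 0, -4, 0], [0, 0, -4, 0], [0, 0, -3, 0]]]}}

```text
t: 12.6
ee_pos: [0.4309, -0.2685, 0.142]
orientation: [0.0, 0.09, 0.996, -0.0]
wrist_force: [1.2, -0.9, -1.1]
width: 0.0558
grip_force: 32.8
```

>>> {"name": "apply_moves", "arguments": {"plan": [[[0, 0, 0, 0], [0, 0, 0, -6.7], [0, 0, 0, -6.7], [0, 0, 0, -6.7], [0, 0, 0, 0]]]}}

```text
t: 13.02
ee_pos: [0.4305, -0.269, 0.1391]
orientation: [-0.0, -0.087, 0.996, -0.0]
wrist_force: [-0.1, 0.8, -0.8]
width: 0.0553
grip_force: 32.7
```

Run:
```python
from h import *
d=get_image("wrist"); held(d,"blue_box"); find(d,"red_box","wrist",.006)
go((.4343,-.0814),10.0,.13)
```

```text
blue_box held, tool frame mm [6.1 0.3] top z -29.6 74.0x57.2 ang -0.5 x range -31.2 43.3 y range -28.4 28.8
red_box conf 0.92 z 0.0476 c [ 0.4354 -0.0888] 84.6x44.3 ang 11.3
shift now [-3.43 18.42  0.89] | turn -0.52 then shift -3.6 18.39 0.89 | dist cm 18.8
```

>>> {"name": "apply_moves", "arguments": {"plan": [[[-0.9, 3.8, 0, 0], [-0.9, 3.8, 0, 0], [-0.9, 3.8, 0, 0], [-0.9, 3.8, 0, 0], [0, 3.2, 0, -0.5]]]}}

```text
t: 13.58
ee_pos: [0.4368, -0.0783, 0.1392]
orientation: [0.001, -0.088, 0.996, 0.0]
wrist_force: [-0.5, -0.1, -0.5]
width: 0.0554
grip_force: 32.8
```

>>> {"name": "apply_moves", "arguments": {"plan": [[[0, 0, 0, 0], [0, 0, 2, 0], [0, 0, 1, 0], [0, 0, 0, 0], [0, 0, 0, 0]]]}}

```text
t: 14.0
ee_pos: [0.4352, -0.0811, 0.1087]
orientation: [-0.001, -0.089, 0.996, 0.0]
wrist_force: [-0.4, 0.3, -1.5]
width: 0.0555
grip_force: 32.8
```

Run:
```python
from h import *
d=get_image("wrist"); held(d,"blue_box")
go((.4350,-.0814),10.0,.066)
```

```text
blue_box held, tool frame mm [ 6.7 -0.1] top z -29.1 73.4x56.9 ang -0.1 x range -30.0 43.4 y range -28.6 28.4
shift now [0.07 0.   4.33] | turn 0.16 then shift 0.07 0.0 4.33 | dist cm 4.3
```

>>> {"name": "apply_moves", "arguments": {"plan": [[[0, 0, 2, 0], [0, 0, 1.5, 0], [0, 0, 0.7, 0], [0, 0, 0, 0], [0, 0, 0, 0]]]}}

```text
t: 14.52
ee_pos: [0.4355, -0.0812, 0.0671]
orientation: [-0.0, -0.089, 0.996, -0.0]
wrist_force: [0.4, -0.4, -0.5]
width: 0.0557
grip_force: 32.9
```

>>> {"name": "apply_moves", "arguments": {"plan": [[[0, 0, 0.3, 0], [0, 0, 0.2, 0], [0, 0, 0.2, 0], [0, 0, 0, 0], [0, 0, 0, 0]]]}}

```text
t: 14.93
ee_pos: [0.4354, -0.0812, 0.0599]
orientation: [-0.0, -0.089, 0.996, -0.0]
wrist_force: [-1.0, -0.5, -1.9]
width: 0.0558
grip_force: 32.9
```

>>> {"name": "apply_moves", "arguments": {"plan": [[[0, 0, 0.2, 0], [0, 0, 0.1, 0], [0, 0, 0.1, 0], [0, 0, 0, 0], [0, 0, 0, 0]]]}}

```text
t: 15.35
ee_pos: [0.4354, -0.0812, 0.0558]
orientation: [-0.0, -0.089, 0.996, 0.0]
wrist_force: [-0.0, -0.0, -1.6]
width: 0.0556
grip_force: 32.9
```

>>> {"name": "apply_moves", "arguments": {"plan": [[[0, 0, 0.1, 0], [0, 0, 0.1, 0], [0, 0, 0, 0], [0, 0, 0, 0]]]}}

```text
t: 15.68
ee_pos: [0.4354, -0.0812, 0.0541]
orientation: [-0.0, -0.089, 0.996, -0.0]
wrist_force: [-0.9, -0.3, 5.4]
width: 0.0557
grip_force: 33.6
```

Contact at the expected seat height; press slightly, relax, release, and look.

>>> {"name": "apply_moves", "arguments": {"plan": [[[0, 0, 0.1, 0], [0, 0, 0, 0]]]}}

```text
t: 15.85
ee_pos: [0.4355, -0.0812, 0.054]
orientation: [0.0, -0.089, 0.996, -0.001]
wrist_force: [-4.5, 0.1, 24.5]
width: 0.0554
grip_force: 36.0
```

>>> {"name": "apply_moves", "arguments": {"plan": [[[0, 0, -0.1, 0], [0, 0, 0, 0]]]}}

```text
t: 16.02
ee_pos: [0.4356, -0.0812, 0.0542]
orientation: [0.0, -0.089, 0.996, -0.0]
wrist_force: [-0.3, 0.6, -0.0]
width: 0.056
grip_force: 33.0
```

>>> {"name": "apply_moves", "arguments": {"plan": [[[0, 0, 0, 0], [0, 0, 0, 0], [0, 0, 0, 0], [0, 0, 0, 0], [0, 0, 0, 0]]], "fingers": 1}}

```text
t: 16.43
ee_pos: [0.4354, -0.0812, 0.0537]
orientation: [-0.0, -0.089, 0.996, 0.0]
wrist_force: [0.1, 0.2, -0.5]
width: 0.0856
grip_force: 0.0
```

>>> {"name": "apply_moves", "arguments": {"plan": [[[0, 0, -1, 0], [0, 0, -3, 0], [0, 0, -4, 0], [0, 0, -4, 0], [0, 0, 0, 0]]]}}

```text
t: 16.85
ee_pos: [0.4377, -0.0812, 0.1791]
orientation: [0.003, -0.089, 0.996, -0.001]
wrist_force: [1.9, -0.6, 0.1]
width: 0.0859
grip_force: 0.0
```

Run:
```python
from h import *
d=get_image("wrist"); find(d,"blue_box","wrist",.004); find(d,"lid","wrist",.006)
cv2.imwrite("pics/w4.png",d["pixels"][:,:,::-1])
go((.4325,.0875),-15.3,.165)
```

```text
blue_box conf 0.65 z 0.0835 c [ 0.4345 -0.0812] 84.0x56.1 ang 10.4
lid conf 0.87 z 0.0414 c [0.4321 0.0877] 44.0x17.1 ang -13.2
shift now [-2.7  16.72  0.89] | turn 25.46 then shift 4.75 16.26 0.9 | dist cm 17.0
```

View pics/w4.png

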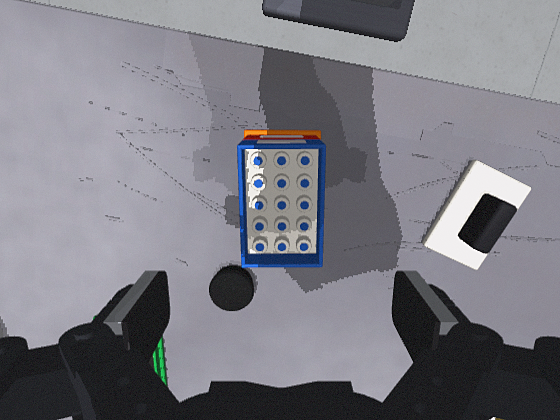

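Blue sits square on red (px 281,200; top z 83.5 mm, seated); lid at (478,215). Next the lid.

>>> {"name": "apply_moves", "arguments": {"plan": [[[-0.6, 3.5, 0, 0], [-0.6, 3.5, 0, 0], [-0.6, 3.5, 0, 0], [-0.6, 3.5, 0, 0], [-0.3, 2.7, 0, 0]]]}}

```text
t: 17.42
ee_pos: [0.4317, 0.0906, 0.1725]
orientation: [-0.001, -0.09, 0.996, 0.0]
wrist_force: [1.2, -0.4, -0.6]
width: 0.0858
grip_force: 0.0
```

>>> {"name": "apply_moves", "arguments": {"plan": [[[0, 0, 0, 6.4], [0, 0, 0, 6.4], [0, 0, 0, 6.4], [0, 0, 0, 6.3], [0, 0, 2, 0]]]}}

```text
t: 17.83
ee_pos: [0.433, 0.0884, 0.1543]
orientation: [0.001, 0.136, 0.991, 0.0]
wrist_force: [0.6, -0.4, -0.7]
width: 0.0855
grip_force: 0.0
```

>>> {"name": "apply_moves", "arguments": {"plan": [[[0, 0, 2, 0], [0, 0, 0, 0], [0, 0, 0, 0]]]}}

```text
t: 18.08
ee_pos: [0.431, 0.088, 0.1324]
orientation: [-0.002, 0.132, 0.991, -0.001]
wrist_force: [0.1, -0.6, 0.2]
width: 0.0853
grip_force: 0.0
```

Run:
```python
from h import *
d=get_image("wrist"); r=find(d,"lid","wrist",.006); w=cloud(d)
L=finder.silhouettes("lid","wrist"); q=w[L[0]["pixels"]]; t=q[abs(q[:,2]-.0125)<.004]; print("plate",rect(t[:,:2]))
go(r[0],r[1],.018)
```

```text
lid conf 0.88 z 0.0414 c [0.4321 0.0886] 43.6x15.6 ang -14.8
plate (array([0.43219921, 0.08882719]), 0.08366727828979492, 0.05613678693771362, -14.895271301269531)
shift now [ 0.03  0.04 11.61] | turn -0.47 then shift 0.04 0.04 11.61 | dist cm 11.6
```

>>> {"name": "apply_moves", "arguments": {"plan": [[[0, 0, 4, -0.4], [0, 0, 4, 0], [0, 0, 2.5, 0], [0, 0, 0.8, 0], [0, 0, 0, 0]]]}}

```text
t: 18.65
ee_pos: [0.4319, 0.0882, 0.0194]
orientation: [-0.001, 0.129, 0.992, -0.001]
wrist_force: [0.0, 1.0, 0.9]
width: 0.0854
grip_force: 0.0
```

>>> {"name": "apply_moves", "arguments": {"plan": [[[0, 0, 0.2, 0], [0, 0, 0, 0], [0, 0, 0, 0]]]}}

```text
t: 18.9
ee_pos: [0.433, 0.0879, 0.0198]
orientation: [0.0, 0.13, 0.992, 0.0]
wrist_force: [-0.4, -0.3, 0.9]
width: 0.0855
grip_force: 0.0
```

>>> {"name": "apply_moves", "arguments": {"plan": [[[0, 0, 0, 0], [0, 0, 0, 0], [0, 0, 0, 0], [0, 0, 0, 0], [0, 0, 0, 0]]], "fingers": -1}}

```text
t: 19.32
ee_pos: [0.4324, 0.0879, 0.019]
orientation: [-0.0, 0.129, 0.992, 0.0]
wrist_force: [0.1, -0.9, -0.5]
width: 0.0258
grip_force: 0.0
```

>>> {"name": "apply_moves", "arguments": {"plan": [[[0, 0, 0, 0], [0, 0, 0, 0], [0, 0, 0, 0]]]}}

```text
t: 19.57
ee_pos: [0.4324, 0.0879, 0.019]
orientation: [-0.0, 0.129, 0.992, -0.0]
wrist_force: [0.0, -0.4, 4.4]
width: 0.0153
grip_force: 30.1
```

>>> {"name": "apply_moves", "arguments": {"plan": [[[0, 0, -0.5, 0], [0, 0, -2, 0], [0, 0, -4, 0], [0, 0, -4, 0], [0, 0, -4, 0]]]}}

```text
t: 19.98
ee_pos: [0.431, 0.0879, 0.1656]
orientation: [-0.002, 0.129, 0.992, -0.0]
wrist_force: [2.2, -0.9, -1.8]
width: 0.015
grip_force: 29.5
```

>>> {"name": "apply_moves", "arguments": {"plan": [[[0, 0, 0, -6.3], [0, 0, 0, -6.3], [0, 0, 0, -6.3], [0, 0, 0, -6.3], [0, 0, 0, 0]]]}}

```text
t: 20.4
ee_pos: [0.4321, 0.0874, 0.1641]
orientation: [-0.001, -0.092, 0.996, -0.0]
wrist_force: [-0.2, 0.5, -1.0]
width: 0.015
grip_force: 29.6
```

>>> {"name": "apply_moves", "arguments": {"plan": [[[0, 0, 0, 0], [0, 0, 0, 0]]]}}

```text
t: 20.57
ee_pos: [0.4322, 0.0877, 0.1639]
orientation: [-0.001, -0.088, 0.996, 0.0]
wrist_force: [-0.3, 0.0, -1.0]
width: 0.0152
grip_force: 29.6
```

```bash
cat >> h.py <<'E'
def heldlid(d):
    w=cloud(d); p,Rm,s=tool(); L=finder.silhouettes("lid","wrist")
    q=w[L[0]["pixels"]]; q=q[~np.isnan(q[:,0])]; q=(q-p)@Rm*1e3
    t=q[(q[:,2]>-5)&(q[:,2]<16)&(abs(q[:,1])<40)]; c,a,b,an=rect(t[:,:2]); print("lid plate tool mm",c.round(1),f"{a:.1f}x{b:.1f} ang {an:.1f} z med {np.median(t[:,2]):.1f}","x max",t[:,0].max().round(1),"y",t[:,1].min().round(1),t[:,1].max().round(1))
E
python3 - <<'E'
from h import *
d=get_image("wrist"); heldlid(d)
go((.4349,-.0812),10.2,.165)
cv2.imwrite("pics/w5.png",d["pixels"][:,:,::-1])
E
```

```text
lid plate tool mm [0.3 0.1] 84.2x56.3 ang -0.0 z med 6.2 x max 42.4 y -28.1 28.2
shift now [  2.74 -16.69  -0.11] | turn 0.01 then shift 2.74 -16.69 -0.12 | dist cm 16.9
```

View pics/w5.png

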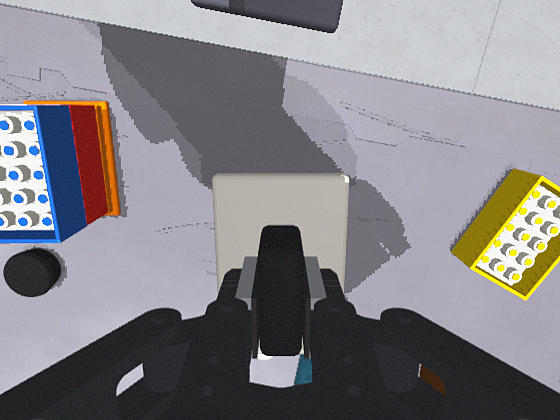

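Lid held square and level (px 280,235), centred within 0.3 mm. Carry it to the stack.

>>> {"name": "apply_moves", "arguments": {"plan": [[[0.6, -3.5, 0, 0], [0.6, -3.5, 0, 0], [0.6, -3.5, 0, 0], [0.6, -3.5, 0, 0], [0.3, -2.7, 0, 0]]]}}

```text
t: 21.08
ee_pos: [0.4349, -0.0838, 0.1636]
orientation: [-0.001, -0.089, 0.996, -0.0]
wrist_force: [0.3, -0.4, -1.2]
width: 0.0151
grip_force: 29.7
```

>>> {"name": "apply_moves", "arguments": {"plan": [[[0, 0, 2, 0], [0, 0, 2, 0], [0, 0, 1, 0], [0, 0, 0, 0], [0, 0, 0, 0]]]}}

```text
t: 21.5
ee_pos: [0.4355, -0.0808, 0.1137]
orientation: [-0.001, -0.09, 0.996, 0.0]
wrist_force: [0.3, -0.4, -1.0]
width: 0.0156
grip_force: 29.7
```

Run:
```python
from h import *
d=get_image("wrist"); heldlid(d)
go((.4348,-.0812),10.2,.098)
```

```text
lid plate tool mm [0.7 0.1] 84.0x56.1 ang -0.1 z med 6.7 x max 42.7 y -28.1 28.2
shift now [ 0.14 -0.01  1.64] | turn 0.14 then shift 0.14 -0.01 1.64 | dist cm 1.6
```

>>> {"name": "apply_moves", "arguments": {"plan": [[[0.1, 0, 0.5, 0], [0, 0, 0.3, 0], [0, 0, 0.3, 0], [0, 0, 0, 0], [0, 0, 0, 0]]]}}

```text
t: 22.02
ee_pos: [0.4347, -0.0813, 0.1028]
orientation: [-0.0, -0.09, 0.996, 0.0]
wrist_force: [-0.5, 0.1, -1.1]
width: 0.0153
grip_force: 29.7
```

>>> {"name": "apply_moves", "arguments": {"plan": [[[0, 0, 0.2, 0], [0, 0, 0.1, 0], [0, 0, 0.1, 0], [0, 0, 0, 0], [0, 0, 0, 0]]]}}

```text
t: 22.43
ee_pos: [0.4347, -0.0814, 0.0988]
orientation: [-0.0, -0.09, 0.996, 0.0]
wrist_force: [0.1, -0.1, -0.7]
width: 0.0152
grip_force: 29.7
```

>>> {"name": "apply_moves", "arguments": {"plan": [[[0, 0, 0.1, 0], [0, 0, 0, 0], [0, 0, 0, 0]]]}}

```text
t: 22.68
ee_pos: [0.4348, -0.0814, 0.098]
orientation: [-0.0, -0.09, 0.996, -0.0]
wrist_force: [-0.1, -0.0, 3.7]
width: 0.0155
grip_force: 30.3
```

>>> {"name": "apply_moves", "arguments": {"plan": [[[0, 0, 0.1, 0], [0, 0, 0, 0], [0, 0, -0.1, 0], [0, 0, 0, 0]]]}}

```text
t: 23.02
ee_pos: [0.4349, -0.0814, 0.0981]
orientation: [-0.0, -0.09, 0.996, -0.0]
wrist_force: [0.9, -0.1, -1.3]
width: 0.0151
grip_force: 29.7
```

>>> {"name": "apply_moves", "arguments": {"plan": [[[0, 0, 0, 0], [0, 0, 0, 0], [0, 0, 0, 0], [0, 0, 0, 0], [0, 0, 0, 0]]], "fingers": 1}}

```text
t: 23.43
ee_pos: [0.4347, -0.0814, 0.0977]
orientation: [-0.0, -0.09, 0.996, 0.0]
wrist_force: [-0.6, 0.5, 0.4]
width: 0.0745
grip_force: 0.0
```

>>> {"name": "apply_moves", "arguments": {"plan": [[[0, 0, 0, 0], [0, 0, 0, 0], [0, 0, -1, 0], [0, 0, -3, 0], [0, 0, -4, 0]]]}}

```text
t: 23.85
ee_pos: [0.4333, -0.0808, 0.177]
orientation: [-0.003, -0.091, 0.996, 0.001]
wrist_force: [1.0, -1.3, -0.3]
width: 0.0855
grip_force: 0.0
```

>>> {"name": "apply_moves", "arguments": {"plan": [[[0, 0, -2, 0], [0, 0, 0, 0]]]}}

```text
t: 24.02
ee_pos: [0.4366, -0.0813, 0.2014]
orientation: [0.002, -0.09, 0.996, -0.001]
wrist_force: [0.4, -0.1, -0.2]
width: 0.0858
grip_force: 0.0
```

Run:
```python
from h import *
d=get_image("wrist"); r=find(d,"lid","wrist",.006); w=cloud(d)
L=finder.silhouettes("lid","wrist"); q=w[L[0]["pixels"]]; t=q[abs(q[:,2]-.0915)<.005]; print("plate",rect(t[:,:2]),np.median(t[:,2]),np.polyfit(t[:,0],t[:,2],1)[0],np.polyfit(t[:,1],t[:,2],1)[0])
go((.429,.280),-19.8,.2)
```

```text
lid conf 0.70 z 0.1205 c [ 0.4344 -0.0812] 43.5x16.0 ang 10.7
plate (array([ 0.43455154, -0.08130281]), 0.08393456786870956, 0.05602247267961502, 10.21346664428711) 0.09180118962835726 0.0015089921170743776 0.0014848130359779205
shift now [-5.92 35.7  -0.26] | turn 30.09 then shift 12.77 33.86 -0.24 | dist cm 36.2
```

Stack seated and level (lid plate z 91.8 mm). Now yellow.

>>> {"name": "apply_moves", "arguments": {"plan": [[[-0.6, 3.8, 0, 0], [-0.6, 3.8, 0, 0], [-0.6, 3.8, 0, 0], [-0.6, 3.8, 0, 0], [-0.6, 3.8, 0, 0]]]}}

```text
t: 24.58
ee_pos: [0.4293, 0.1123, 0.1966]
orientation: [-0.001, -0.09, 0.996, -0.0]
wrist_force: [1.8, 0.4, 0.0]
width: 0.0855
grip_force: 0.0
```

>>> {"name": "apply_moves", "arguments": {"plan": [[[-0.6, 3.8, 0, 0], [-0.6, 3.8, 0, 0], [-0.6, 3.8, 0, 0], [-0.6, 3.6, 0, 0], [-0.5, 1.7, 0, 0]]]}}

```text
t: 25.0
ee_pos: [0.4272, 0.2854, 0.1968]
orientation: [-0.001, -0.092, 0.996, 0.001]
wrist_force: [0.1, -0.0, -0.0]
width: 0.0855
grip_force: 0.0
```

>>> {"name": "apply_moves", "arguments": {"plan": [[[0, 0, 1, 6], [0, 0, 1, 6], [0, 0, 1, 6], [0, 0, 1, 6], [0, 0, 1, 6]]]}}

```text
t: 25.42
ee_pos: [0.428, 0.28, 0.1458]
orientation: [-0.001, 0.173, 0.985, -0.001]
wrist_force: [-1.3, 0.4, -0.5]
width: 0.0855
grip_force: 0.0
```

>>> {"name": "apply_moves", "arguments": {"plan": [[[0, 0, 1, 0], [0, 0, 0, 0], [0, 0, 0, 0]]]}}

```text
t: 25.67
ee_pos: [0.4281, 0.2802, 0.1368]
orientation: [-0.001, 0.169, 0.986, -0.001]
wrist_force: [0.2, 0.6, -0.7]
width: 0.0852
grip_force: 0.0
```

Run:
```python
from h import *
d=get_image("wrist"); r=find(d,"yellow_box","wrist",.006); go(r[0],r[1],.009)
```

```text
yellow_box conf 0.84 z 0.0394 c [0.4278 0.2808] 84.5x56.0 ang -20.0
shift now [8.000e-02 1.000e-02 1.288e+01] | turn 0.49 then shift 0.09 0.0 12.88 | dist cm 12.9
```

>>> {"name": "apply_moves", "arguments": {"plan": [[[0.1, 0, 4, 0.5], [0, 0, 4, 0], [0, 0, 3, 0], [0, 0, 1.5, 0], [0, 0, 0.4, 0]]]}}

```text
t: 26.18
ee_pos: [0.427, 0.2804, 0.0068]
orientation: [-0.001, 0.174, 0.985, -0.001]
wrist_force: [-0.7, -0.1, 0.1]
width: 0.0853
grip_force: 0.0
```

>>> {"name": "apply_moves", "arguments": {"plan": [[[0, 0, 0, 0], [0, 0, 0, 0]]]}}

```text
t: 26.35
ee_pos: [0.4282, 0.2811, 0.0097]
orientation: [-0.0, 0.175, 0.985, 0.0]
wrist_force: [0.1, 0.8, -0.3]
width: 0.0851
grip_force: 0.0
```

>>> {"name": "apply_moves", "arguments": {"plan": [[[0, 0, 0, 0], [0, 0, 0, 0], [0, 0, 0, 0], [0, 0, 0, 0], [0, 0, 0, 0]]], "fingers": -1}}

```text
t: 26.77
ee_pos: [0.4285, 0.2809, 0.0101]
orientation: [0.0, 0.175, 0.985, 0.001]
wrist_force: [-0.1, -1.1, 6.7]
width: 0.0554
grip_force: 30.8
```

>>> {"name": "apply_moves", "arguments": {"plan": [[[0, 0, -0.5, 0], [0, 0, -2, 0], [0, 0, -4, 0], [0, 0, -4, 0], [0, 0, -4, 0]]]}}

```text
t: 27.18
ee_pos: [0.4271, 0.2802, 0.1559]
orientation: [-0.001, 0.175, 0.985, -0.0]
wrist_force: [1.7, -0.4, -1.6]
width: 0.0555
grip_force: 33.0
```

>>> {"name": "apply_moves", "arguments": {"plan": [[[0, 0, -4, 0], [0, 0, -2, 0], [0, 0, 0, 0], [0, 0, 0, 0]]]}}

```text
t: 27.52
ee_pos: [0.4284, 0.2803, 0.2153]
orientation: [0.001, 0.176, 0.984, 0.001]
wrist_force: [-0.3, -0.5, -2.9]
width: 0.0556
grip_force: 33.2
```

Run:
```python
from h import *
d=get_image("wrist"); held(d,"yellow_box"); go((.6339,-.1960),9.6,.2); go((.5,0),9.6,.2)
```

```text
yellow_box held, tool frame mm [5.8 0.3] top z -30.7 73.5x56.4 ang -0.2 x range -31.0 42.6 y range -27.8 28.6
shift now [-35.8  -37.52   1.34] | turn -29.8 then shift -12.42 -50.35 1.31 | dist cm 51.9
shift now [-16.47 -23.75   1.33] | turn -29.8 then shift -2.48 -28.79 1.31 | dist cm 28.9
```

>>> {"name": "apply_moves", "arguments": {"plan": [[[-2.5, -2.6, 0, 0], [-2.5, -2.6, 0, 0], [-2.5, -2.6, 0, 0], [-2.5, -2.6, 0, 0], [-2.5, -2.6, 0, 0]]]}}

```text
t: 28.03
ee_pos: [0.4999, 0.1138, 0.2121]
orientation: [-0.002, 0.175, 0.985, -0.001]
wrist_force: [1.1, 0.5, -2.2]
width: 0.0557
grip_force: 33.1
```

>>> {"name": "apply_moves", "arguments": {"plan": [[[-2.5, -2.6, 0, 0], [-2.5, -2.6, 0, 0], [-2.5, -2.6, 0, 0], [-2.5, -2.6, 0, 0], [-2.5, -2.6, 0, 0]]]}}

```text
t: 28.45
ee_pos: [0.5724, -0.0512, 0.2118]
orientation: [-0.002, 0.175, 0.985, -0.0]
wrist_force: [1.0, 0.1, -1.7]
width: 0.0555
grip_force: 33.1
```

>>> {"name": "apply_moves", "arguments": {"plan": [[[0, 0, 0, -6], [0, 0, 0, -6], [0, 0, 0, -6], [0, 0, 0, -6], [0, 0, 0, -5.8]]]}}

```text
t: 28.87
ee_pos: [0.5719, -0.0495, 0.2117]
orientation: [-0.002, -0.087, 0.996, 0.001]
wrist_force: [-0.7, -0.3, -1.4]
width: 0.0558
grip_force: 33.0
```

>>> {"name": "apply_moves", "arguments": {"plan": [[[0, 0, 0, 0], [0, 0, 0, 0]]]}}

```text
t: 29.03
ee_pos: [0.5721, -0.0495, 0.2121]
orientation: [-0.002, -0.083, 0.997, 0.001]
wrist_force: [0.7, 1.1, -1.4]
width: 0.0555
grip_force: 33.1
```

Run:
```python
from h import *
d=get_image("wrist"); find(d,"green_stand","wrist",.004); held(d,"yellow_box")
d=get_image("top"); find(d,"green_stand","top",.004)
go((.6343,-.1960),9.6,.06)
```

```text
green_stand conf 0.75 z 0.0130 c [ 0.6333 -0.196 ] 83.6x56.2 ang 9.7
yellow_box held, tool frame mm [ 6.4 -0.4] top z -28.7 73.7x57.0 ang -0.1 x range -30.4 43.3 y range -28.9 28.1
shift now [ -3.64 -15.48  15.35] | turn -0.04 then shift -3.61 -15.48 15.36 | dist cm 22.1
```

>>> {"name": "apply_moves", "arguments": {"plan": [[[-0.9, -3.8, 0, 0], [-0.9, -3.8, 0, 0], [-0.9, -3.8, 0, 0], [-0.9, -3.8, 0, 0], [0, -0.3, 3, 0]]]}}

```text
t: 29.7
ee_pos: [0.6392, -0.2055, 0.1874]
orientation: [0.004, -0.079, 0.997, -0.003]
wrist_force: [1.9, -0.8, -2.0]
width: 0.0555
grip_force: 33.1
```

>>> {"name": "apply_moves", "arguments": {"plan": [[[0, 0, 4, 0], [0, 0, 4, 0], [0, 0, 3.5, 0], [0, 0, 0, 0], [0, 0, 0, 0]]]}}

```text
t: 30.12
ee_pos: [0.6334, -0.1958, 0.0677]
orientation: [-0.002, -0.084, 0.996, 0.001]
wrist_force: [0.5, -0.4, -0.8]
width: 0.0555
grip_force: 33.4
```

Run:
```python
from h import *
d=get_image("wrist"); held(d,"yellow_box"); go((.6340,-.1960),9.7,.019)
```

```text
yellow_box held, tool frame mm [ 7.3 -0.1] top z -27.4 74.0x57.2 ang -0.0 x range -29.6 44.3 y range -28.8 28.5
shift now [0.18 0.02 5.19] | turn -0.07 then shift 0.17 0.02 5.19 | dist cm 5.2
```

>>> {"name": "apply_moves", "arguments": {"plan": [[[0, 0, 2, 0], [0, 0, 1.3, 0], [0, 0, 0.7, 0], [0, 0, 0, 0], [0, 0, 0, 0]]]}}

```text
t: 30.63
ee_pos: [0.6345, -0.1963, 0.0293]
orientation: [-0.0, -0.084, 0.996, -0.0]
wrist_force: [-0.5, 0.2, -1.5]
width: 0.0555
grip_force: 33.4
```

>>> {"name": "apply_moves", "arguments": {"plan": [[[0, 0, 0, 0], [0, 0, 0, 0]]]}}

```text
t: 30.8
ee_pos: [0.6347, -0.1963, 0.0296]
orientation: [0.0, -0.084, 0.996, -0.0]
wrist_force: [0.0, 0.4, -1.5]
width: 0.0555
grip_force: 33.4
```

Run:
```python
from h import *
d=get_image("wrist"); held(d,"yellow_box"); go((.6340,-.1960),9.7,.019); print(tool()[0])
```

```text
yellow_box held, tool frame mm [6.2 0. ] top z -29.5 73.5x56.3 ang 0.1 x range -30.6 43.0 y range -28.1 28.2
shift now [0.05 0.05 1.03] | turn -0.08 then shift 0.05 0.05 1.03 | dist cm 1.0
[ 0.6345706  -0.19639543  0.02933623]
```

>>> {"name": "apply_moves", "arguments": {"plan": [[[0, 0, 0.3, 0], [0, 0, 0.2, 0], [0, 0, 0.1, 0], [0, 0, 0, 0], [0, 0, 0, 0]]]}}

```text
t: 31.32
ee_pos: [0.6341, -0.1963, 0.0225]
orientation: [-0.0, -0.084, 0.996, 0.0]
wrist_force: [0.3, 0.3, -1.6]
width: 0.0555
grip_force: 33.4
```

>>> {"name": "apply_moves", "arguments": {"plan": [[[0, 0, 0.1, 0], [0, 0, 0.1, 0], [0, 0, 0.1, 0], [0, 0, 0, 0], [0, 0, 0, 0]]]}}

```text
t: 31.73
ee_pos: [0.6342, -0.1963, 0.0196]
orientation: [-0.0, -0.084, 0.996, 0.0]
wrist_force: [-0.6, 0.4, -2.0]
width: 0.0559
grip_force: 33.4
```

>>> {"name": "apply_moves", "arguments": {"plan": [[[0, 0, 0.1, 0], [0, 0, 0.1, 0], [0, 0, 0, 0], [0, 0, 0, 0]]]}}

```text
t: 32.07
ee_pos: [0.6343, -0.1963, 0.0192]
orientation: [-0.0, -0.084, 0.996, -0.0]
wrist_force: [-3.9, 0.0, 12.9]
width: 0.0556
grip_force: 35.2
```

Seated at the expected height; relax, release, rise and check everything.

>>> {"name": "apply_moves", "arguments": {"plan": [[[0, 0, -0.1, 0], [0, 0, 0, 0]]]}}

```text
t: 32.23
ee_pos: [0.6345, -0.1964, 0.0192]
orientation: [0.0, -0.084, 0.996, -0.0]
wrist_force: [-1.9, -0.5, 8.0]
width: 0.0556
grip_force: 34.7
```

>>> {"name": "apply_moves", "arguments": {"plan": [[[0, 0, 0, 0], [0, 0, 0, 0], [0, 0, 0, 0], [0, 0, 0, 0], [0, 0, 0, 0]]], "fingers": 1}}

```text
t: 32.65
ee_pos: [0.6342, -0.1963, 0.0186]
orientation: [-0.0, -0.084, 0.996, 0.0]
wrist_force: [0.5, -0.4, 0.9]
width: 0.0853
grip_force: 0.0
```

>>> {"name": "apply_moves", "arguments": {"plan": [[[0, 0, -1, 0], [0, 0, -3, 0], [0, 0, -4, 0], [0, 0, -4, 0], [0, 0, -4, 0]]]}}

```text
t: 33.07
ee_pos: [0.6339, -0.1959, 0.181]
orientation: [-0.001, -0.084, 0.996, 0.0]
wrist_force: [-0.1, -0.6, -0.7]
width: 0.0853
grip_force: 0.0
```

>>> {"name": "apply_moves", "arguments": {"plan": [[[0, 0, 0, 0], [0, 0, 0, 0], [0, 0, 0, 0]]]}}

```text
t: 33.32
ee_pos: [0.634, -0.1966, 0.179]
orientation: [-0.0, -0.084, 0.996, -0.0]
wrist_force: [-0.7, -0.3, 0.2]
width: 0.0854
grip_force: 0.0
```

Run:
```python
from h import *
d=get_image("wrist"); find(d,"yellow_box","wrist",.004)
cv2.imwrite("pics/w6.png",d["pixels"][:,:,::-1])
for cam in("side","top"):
    d=get_image(cam)
    for n in("lid","media_bottle","oil_vial","foam_plug","bench_timer"): find(d,n,cam,.012)
    if cam=="side": cv2.imwrite("pics/s2.png",cv2.resize(d["pixels"][120:300,180:420,::-1],None,fx=3,fy=3))
```

```text
yellow_box conf 0.76 z 0.0485 c [ 0.6337 -0.1963] 84.4x56.1 ang 9.8
lid conf 0.80 z 0.1177 c [ 0.4357 -0.0802] 43.1x20.2 ang 11.3
media_bottle conf 0.98 z 0.1030 c [0.5765 0.2758] 33.6x32.8 ang 69.0
oil_vial conf 0.83 z 0.0555 c [0.5436 0.0968] 18.9x18.0 ang -33.8
foam_plug conf 0.76 z 0.0193 c [ 0.5361 -0.1062] 39.2x37.6 ang 44.3
bench_timer conf 0.76 z 0.0480 c [ 0.6344 -0.3603] 80.3x28.5 ang -73.3
lid conf 0.65 z 0.1208 c [ 0.4375 -0.0819] 43.4x15.9 ang 10.6
media_bottle conf 0.67 z 0.1068 c [0.5786 0.2723] 35.1x32.4 ang 46.7
oil_vial conf 0.50 z 0.0599 c [0.5456 0.0929] 17.9x17.0 ang 0.4
foam_plug conf 0.60 z 0.0240 c [ 0.5383 -0.1092] 36.2x35.0 ang 1.3
bench_timer conf 0.76 z 0.0518 c [ 0.6285 -0.3441] 35.4x29.5 ang -83.7
```

View pics/s2.png

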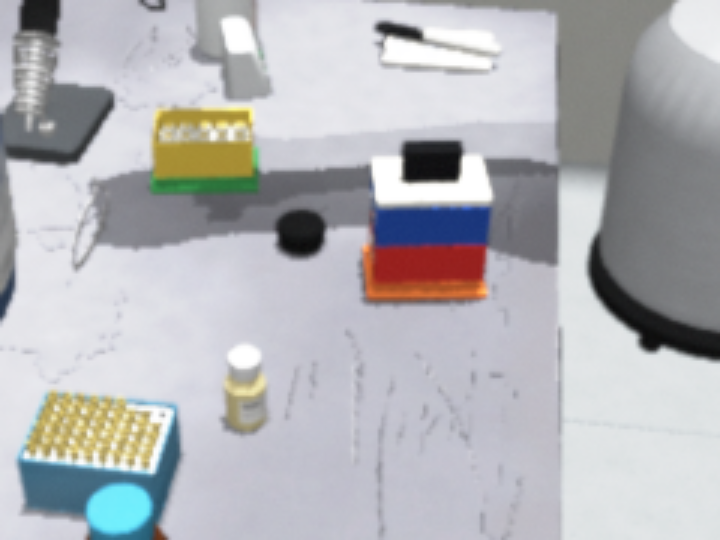

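View pics/w6.png

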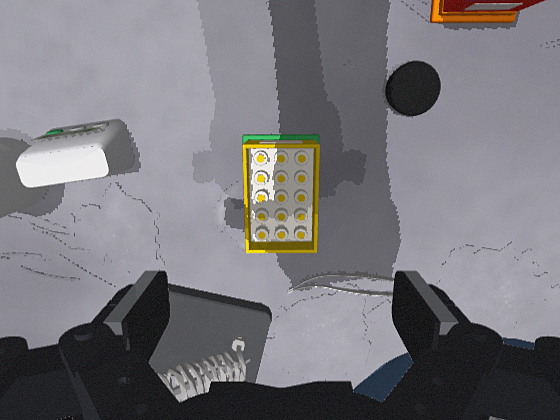

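The side view shows the red/blue/lid stack square on orange (px 430,225) and yellow alone on green (px 205,150). The wrist view shows yellow seated at (281,195), top z 48.5 mm, and the bystanders haven't moved.

```bash
python3 -c "
from rig import sign_off
print(sign_off())"
```

```text
the job is handed in; nothing more can be done
None
```

The job is handed in: red, blue and the white lid are seated square on the orange stand and yellow is alone on the green stand; everything is released, no bystander measurably shifted, and about 34 of the 112 s were used.

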